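# Find the pink clay stamp

### The arm

A 6-joint arm with a two-finger parallel gripper is mounted at the origin on the work surface. World frame = base frame: x ahead of the robot, y to its left, z up, the work surface at z = 0. Lengths are in m, angles in rad, forces in N, time in s.
With the tool pointing down it reaches from about 0.225 to 0.725 m from the base axis. Payload 3.1 kg.
Tool frame: the origin (TCP) lies at the very end of the fingers, on their centre line; the grasp point (between the pads) lies 19 mm behind it; z points along the fingers, y is the line along which they close (so a half turn about z gives the same grasp; the last joint's range is limited). The gripper opens to 85 mm and grips with 20 to 120 N. Pads are 22 mm wide; open, the fingers measure 114 mm over their backs; the gripper's body (76 mm by 85 mm) begins 54 mm behind the grasp point. The pads swing forward as they close: fully open they stand 13 mm farther back than shut.
Start: joints at [-1.419, 0.048, 0.099, 1.622, 0, 1.443], TCP at [0.145, -0.505, 0.194] pointing down, gripper open.
Joint ranges: [-2.91, 2.91], [-0.99, 1.94], [-1.21, 1.42], [-2.12, 2.29], [-1.49, 1.47], [-3.14, 3.14]. Speed limits (rad/s): [2.79, 2.79, 3.14, 3.14, 3.14, 3.14].

### API

Orientations are given as a rotation vector (axis times angle).
In Python, from cell import arm, fingers, cams, job_done gives the robot as it stands. Calls block until the motion is done:
- arm.move_pose(position, orientation): joint-space move of the TCP to a pose.
- arm.line_to(position, rotation=None, velocity=0.15, max_force=None): straight line of the TCP; rotation=None keeps the orientation; velocity is the mean speed in m/s. With max_force (N) it stops when the force on the tool has changed by that much, and returns True; else False.
- arm.movej(angles): joint-space move.
- fingers.grip(opening): opening from 0.0 (shut) to 1.0 (fully open); the grip force is fixed at half the most; returns when the fingers have stopped.
- arm.sleep(seconds).
- arm.ik(position, orientation): joint angles nearest the present ones, or None.
- arm.get_state(): the state.
- cams.get_image(name): name is "side" or "top" or "wrist"; returns a dict with "image" (400x640x3 uint8, blue, green, red), "range_z" (400x640 float32, m along the optical axis (not along the pixel's ray), 0 where there is no reading), "fov_y" (degrees; the focal length in pixels is half the picture's height over the tangent of half this angle, whatever the lens; pixels are square), "cx", "cy" (the principal point, pixels), "R" (3x3) and "t" (3): a world point X has camera coordinates R X + t. Camera axes: x right, y down, z forward; pixel columns grow to the right and rows downward; lengths in m; the calibration is good to about 2 mm. A picture is of the moment at which its call begins.
A pose or a line that the arm cannot do raises arm.Unreachable and nothing moves.
- job_done(): hands the job in; it is judged then, once.
The state is a dict: "time_s": time; "joints": joint angles; "joint_velocities": joint speeds; "joint_efforts": joint torques, N m; "tcp_pos": TCP position; "tcp_rot": TCP orientation; "ft_force": force on the tool from outside, world axes, zero at the start; "moment": the same for the moment, N m; "finger_gap": opening from 0.0 (shut) to 1.0 (fully open); "gripper_force": force on a finger pad.
Only numpy, scipy, OpenCV 4.12 (cv2) and the standard library are available. Lean on these libraries where they do the work, as an engineer would, in place of code of your own. Each camera call takes 0.05 s, during which the arm holds its last target. There are 200 camera calls.

### The job

The pink stamp is shut away in one of the three wooden boxes on the plywood board. Open one box after another, sliding its lid away from the robot, until you find it, then take it out and stand it upright in the middle of the pink stamp pad, setting it down rather than dropping it. Leave it standing there by itself; opened lids may stay open.

Things in the scene. Friction and masses are not known exactly. Their poses are not given: they have to be found in the camera images.
- board: Plywood board, 150 (x) by 360 (y) by 12 mm, on the table, with 3 pale wooden boxes at y = +112, 0, -112 mm, x = 0. Origin: centre of its underside, z up. Boxes: 104 mm square outside, 96 inside; inner floor 16 mm, rim 62 mm above the origin. Each holds one upright stamp (pink, blue, green in any order), x -12 to 0 mm, y within 6 mm of the box centre. Board's +x leads away from the robot.
- bar_b (a point): Top centre of the dark bar on the middle box's lid; axes as the board's. The 3 lids are alike: brown, 104 mm square, top 67.5 mm above the board's underside, shut at the start; each only slides, 88 mm along the board's +x, friction 1 to 2 N, and stays put. Bar: mid-lid, 14 (x) by 50 (y) by 20 mm high, over the box's centre when shut. An open lid clears the inside from x = -48 to +36 mm.
- stamp_pink: The wanted clay stamp, standing in one of the boxes: a pale wooden foot, 30 mm diameter and 8 mm high, with an upright pink cylindrical grip above it, 22 mm diameter, from 8 to 42 mm height. About 50 g. Origin: centre of the underside of its foot; z runs up through the grip.
- pad_pink: The pink stamp pad, fixed to the table: a white tin 88 mm square and 12 mm high with a flat pink felt, 78 mm square, whose top is 16 mm above the origin. Origin: centre of its underside, z up. A blue and a green pad of the same shape lie near it.
Mind the look-alikes: they are no part of the job. What is shaped like the pad_pink but black is not meant.

How it is judged:
By the outcome, as a careful person would: the job done as asked, in the order asked, and still so for the second after the job is handed in, with the robot touching nothing.
It also fails if it takes over 61 s, if anything falls off the work surface, if the arm or the gripper's body presses on something with over 40 N, if the wrist force passes 120 N, or if a joint passes its speed limit or range.

## Working session

There is one attempt and no reset: what is moved stays moved. The work goes in short steps, each a Python script; the robot and the scene stay as the last script left them, time stands still between calls to the robot, and variables do not carry over. Pictures are saved under pics/ and viewed, at most 10 in all, crops included, and the job is handed in when it is done.

```bash
mkdir -p pics
cat > h.py <<'E'
import numpy as np, cv2
from cell import arm, fingers, cams, job_done
def cloud(d):
    f=200/np.tan(np.radians(d["fov_y"])/2); z=d["range_z"].astype(float)
    v,u=np.mgrid[0:400,0:640]
    P=np.stack([(u-d["cx"])/f*z,(v-d["cy"])/f*z,z],-1)
    W=(P-d["t"])@d["R"]; W[z<=0]=np.nan
    return W
E
python3 - <<'E'
from h import *
for n in("top","side"):
    d=cams.get_image(n); cv2.imwrite(f"pics/{n}1.png",d["image"]); np.savez(f"{n}1.npz",**d); print(n,d["fov_y"],d["cx"],d["cy"],-d["R"].T@d["t"])
print(arm.get_state())
E
```

```text
top 52.7770098921071 319.90807614469236 204.6628339671228 [0.27081045 0.07290273 0.99296168]
side 43.63953950655802 320.892194064495 194.78271677057495 [0.33731743 1.07130545 0.828903  ]
{'time_s': 0.1, 'joints': array([-1.41879136e+00,  4.86354597e-02,  9.77238718e-02,  1.62203088e+00,
       -2.34145544e-05,  1.44296553e+00]), 'joint_velocities': array([ 3.81959367e-04, -1.66866718e-03,  2.63701966e-03, -3.71280649e-04,
        1.90126428e-03, -5.92474667e-06]), 'joint_efforts': array([ 2.64878814e-03, -3.39851546e+01,  3.20935357e+01,  1.57791475e-02,
       -9.81017729e-05, -8.29432651e-06]), 'tcp_pos': array([ 0.14486787, -0.50393334,  0.19244042]), 'tcp_rot': array([-3.10876655e+00, -4.37832966e-01,  7.74702801e-05]), 'ft_force': array([ 0.01033854, -0.4225008 , -0.12746728]), 'moment': array([-0.00081311,  0.04260281, -0.01305228]), 'gripper_force': 0.0, 'finger_gap': 0.9984252231180916}
```

View pics/top1.png

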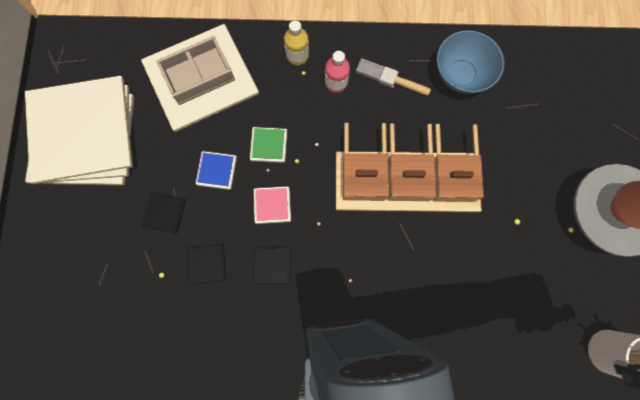

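View pics/side1.png

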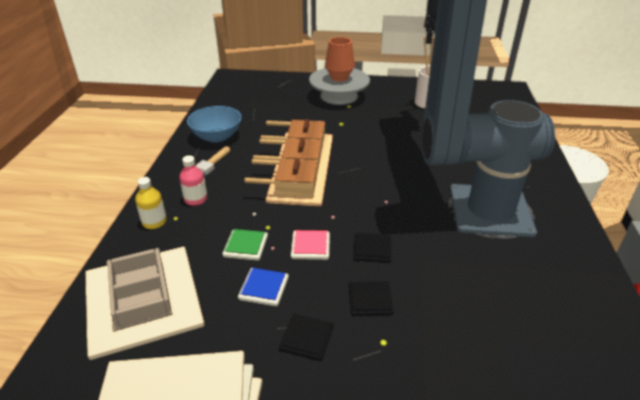

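Top view: the pink pad is at about (272,204). The board spans about (336–481, 150–211), with bars at (367,173), (414,174) and (462,174). Image up is +x and image left is +y. Next I'll compute positions.

Run:
```python
from h import *
d=dict(np.load("top1.npz")); W=cloud(d); im=d["image"]; hsv=cv2.cvtColor(im,cv2.COLOR_BGR2HSV)
v,u=np.mgrid[0:400,0:640]
print("table z",np.nanmedian(W[230:260,380:450,2]), "depth valid",np.mean(d["range_z"]>0))
reg=lambda a,b,c,e:(u>a)&(u<b)&(v>c)&(v<e)
m=reg(245,300,180,230)&(im[...,2]>150)
def rect(m,name):
    p=W[m]; p=p[~np.isnan(p).any(1)]
    r=cv2.minAreaRect((p[:,:2]*1000).astype(np.float32)); print(name,m.sum(),r,p[:,2].mean(), np.percentile(p[:,2],[5,50,95]))
rect(m,"pad tin")
rect(m&(hsv[...,1]>80),"pad felt")
R=reg(325,495,145,220)
rect(R&(W[...,2]>0.055)&(W[...,2]<0.075),"lids")
for n,a,b in(("+",345,388),("0",391,436),("-",438,484)):
    M=reg(a,b,145,210)
    rect(M&(W[...,2]>0.06)&(W[...,2]<0.074),"lid"+n)
    rect(M&(W[...,2]>0.079)&(hsv[...,2]<110),"bar"+n)
b=R&(W[...,2]>0.006)&(W[...,2]<0.02)&(im[...,2]>150)
rect(b,"board")
cv2.imwrite("pics/c.png",cv2.resize(im[110:230,230:500],None,fx=2.9,fy=2.9,interpolation=cv2.INTER_CUBIC))
print(arm.ik([.4,-.05,.3],[np.pi,0,0]))
```

```text
table z 0.0009410599775702789 depth valid 0.99587109375
pad tin 1262 ((454.2630920410156, 185.64678955078125), (87.55658721923828, 88.58869934082031), 4.612579345703125) 0.015341646989509974 [0.01009436 0.01589512 0.01926628]
pad felt 929 ((454.08819580078125, 185.10435485839844), (76.21640014648438, 76.15452575683594), 4.43721866607666) 0.016544852121859493 [0.01364405 0.01654811 0.01948742]
lids 5547 ((534.0596923828125, -152.12747192382812), (130.12237548828125, 328.4815368652344), 0.452861487865448) 0.067704210311801 [0.06159532 0.06809562 0.0710454 ]
lid+ 1679 ((530.9100952148438, -43.237220764160156), (125.3717269897461, 98.81428527832031), 0.6080854535102844) 0.06794150235709985 [0.06466288 0.06804442 0.07079936]
bar+ 33 ((514.2254638671875, -38.82911682128906), (47.46338653564453, 8.574274063110352), 80.04337310791016) 0.08562219404525792 [0.08222762 0.08548642 0.08862134]
lid0 1712 ((532.5888671875, -153.25634765625), (126.90263366699219, 102.28034973144531), 0.0863366574048996) 0.06823367290178285 [0.065174   0.06827808 0.07128039]
bar0 45 ((515.4572143554688, -149.54351806640625), (47.25796127319336, 9.52729606628418), 80.3858413696289) 0.08513500521344847 [0.08032089 0.08557627 0.08962981]
lid- 1708 ((534.204833984375, -264.6639404296875), (103.01606750488281, 129.26296997070312), 89.99775695800781) 0.06814246433442236 [0.06481327 0.06829072 0.07101239]
bar- 44 ((519.6040649414062, -261.8018798828125), (46.341915130615234, 10.610061645507812), 87.83692932128906) 0.08535941920824067 [0.07928318 0.08575334 0.08895423]
board 1929 ((521.3505249023438, -152.77430725097656), (150.495849609375, 359.3296203613281), 0.3518272936344147) 0.012722268329821962 [0.00979225 0.01272579 0.01580788]
[-0.29108488 -0.20729827  0.07633936  1.85443395  0.          2.85050777]
```

View pics/c.png

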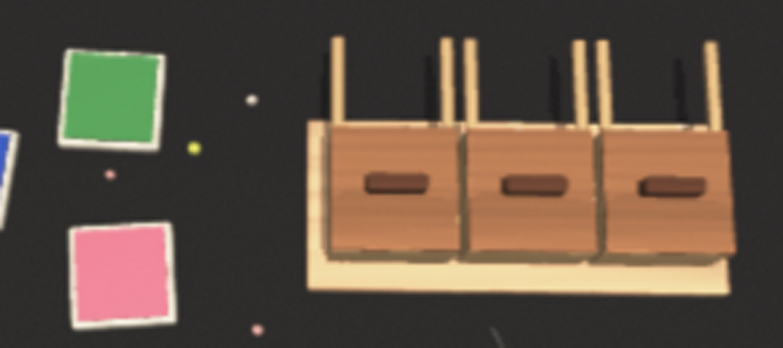

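The crop confirms three lids with bars at their centres and the pink pad at lower left. The board is centred near (0.519,-0.151) with yaw about 0.8°. I'll open the +y box first by pushing its bar with closed fingers.

```bash
cat >> h.py <<'E'
DOWN=np.array([0,np.pi,0])
C=np.array([.519,-.151]); YAW=np.radians(.8)
def B(x,y): c,s=np.cos(YAW),np.sin(YAW); return C+[c*x-s*y,s*x+c*y]
def st():
    s=arm.get_state(); return round(s["time_s"],2),s["tcp_pos"].round(4),s["ft_force"].round(1),round(s["finger_gap"],3)
def open_lid(y):
    a=B(-.046,y); e=B(.080,y)
    arm.move_pose([*a,.15],DOWN); arm.line_to([*a,.076],velocity=.2)
    print(st()); print(arm.line_to([*e,.076],velocity=.1,max_force=10),st())
    arm.line_to([*B(.05,y),.10],velocity=.2)
    arm.line_to([*B(-.07,y),.24],velocity=.3)
def shot(n,k):
    d=cams.get_image(n); cv2.imwrite(f"pics/{n}{k}.png",d["image"]); np.savez(f"{n}{k}.npz",**d); return d
E
python3 - <<'E'
from h import *
fingers.grip(0.0)
open_lid(.112)
shot("wrist",2); shot("top",2); print(st())
E
```

```text
(3.43, array([ 0.4712, -0.0401,  0.0761]), array([ 0.3, -0.4, -0.3]), 0.001)
False (4.84, array([ 0.597 , -0.0379,  0.0761]), array([ 0.2, -0.3, -0.4]), -0.0)
(6.05, array([ 0.4473, -0.0398,  0.2372]), array([-0.3,  0.4, -0.7]), -0.001)
```

View pics/wrist2.png

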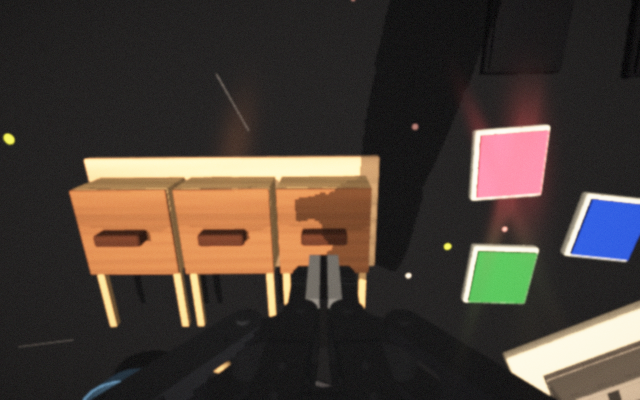

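The wrist view shows all three bars at about (120,238), (221,237) and (325,237), so the lid looks still shut even though the push met no force. I'll check the depth data.

Run:
```python
from h import *
for f,boxs in(("wrist2",[(300,350,225,246),(200,245,228,246),(95,148,230,246)]),("top2",[(350,385,140,182),(400,430,140,182),(445,480,140,182)])):
    d=dict(np.load(f+".npz")); W=cloud(d); hsv=cv2.cvtColor(d["image"],cv2.COLOR_BGR2HSV)
    v,u=np.mgrid[0:400,0:640]
    for a,b,c,e in boxs:
        m=(u>a)&(u<b)&(v>c)&(v<e)&(W[...,2]>.079)&(W[...,2]<.1)&(hsv[...,2]<110)
        p=W[m]; print(f,len(p),p.mean(0).round(4) if len(p) else 0, (p.min(0).round(3),p.max(0).round(3)) if len(p) else 0)
    print("tip", np.round(W[250:262,325],3).tolist()[::4] if f[0]=="w" else "")
cv2.imwrite("pics/top2c.png",cv2.resize(cv2.imread("pics/top2.png")[100:250,320:500],None,fx=3.3,fy=3.3))
```

```text
wrist2 377 [ 0.5188 -0.032   0.0856] (array([ 0.514, -0.062,  0.079]), array([ 0.528, -0.015,  0.09 ]))
wrist2 187 [ 0.5169 -0.1471  0.0833] (array([ 0.515, -0.174,  0.079]), array([ 0.526, -0.126,  0.087]))
wrist2 196 [ 0.5186 -0.2554  0.0833] (array([ 0.516, -0.285,  0.079]), array([ 0.527, -0.238,  0.088]))
tip [[0.544, -0.038, 0.068], [0.55, -0.038, 0.067], [0.438, -0.04, 0.283]]
top2 0 0 0
top2 0 0 0
top2 0 0 0
tip
```

View pics/top2c.png

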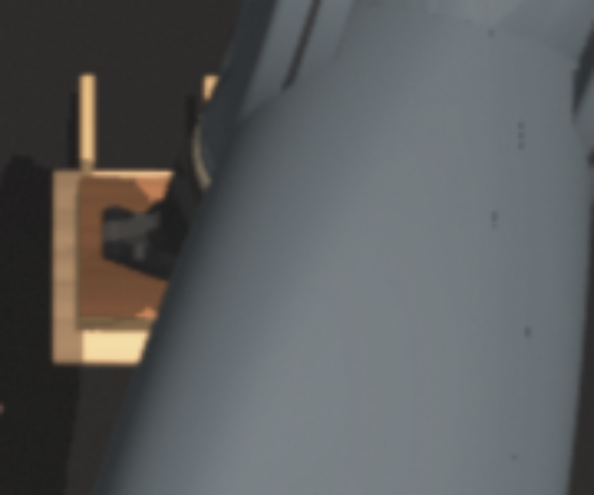

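The crop shows the +y lid still shut, with the gripper over it. The bar front is near x=0.512. I'll check where the fingertips really are compared with the reported TCP.

Run:
```python
from h import *
d=dict(np.load("wrist2.npz")); W=cloud(d); z=d["range_z"]
print(-d["R"].T@d["t"], d["R"][2])
for r in range(246,330,6): print(r,[(c,z[r,c].round(3),W[r,c].round(3).tolist()) for c in(314,332)])
# project nominal TCP
s=arm.get_state(); print(s["tcp_pos"],s["tcp_rot"],s["joints"].round(3))
f=200/np.tan(np.radians(d["fov_y"])/2)
for k in(0,.02,.04):
    p=d["R"]@(s["tcp_pos"]+[0,0,k])+d["t"]; print(k,p[:2]/p[2]*f+[d["cx"],d["cy"]],p[2])
```

```text
[ 0.36385961 -0.04070837  0.41891776] [ 3.27156422e-01  8.29436323e-04 -9.44969834e-01]
246 [(314, np.float32(0.39), [0.54, -0.051, 0.067]), (332, np.float32(0.389), [0.539, -0.03, 0.068])]
252 [(314, np.float32(0.391), [0.547, -0.051, 0.068]), (332, np.float32(0.393), [0.547, -0.03, 0.067])]
258 [(314, np.float32(0.153), [0.438, -0.045, 0.282]), (332, np.float32(0.152), [0.438, -0.037, 0.283])]
264 [(314, np.float32(0.146), [0.437, -0.045, 0.29]), (332, np.float32(0.147), [0.437, -0.037, 0.289])]
270 [(314, np.float32(0.143), [0.438, -0.044, 0.293]), (332, np.float32(0.143), [0.438, -0.037, 0.293])]
276 [(314, np.float32(0.139), [0.438, -0.044, 0.298]), (332, np.float32(0.137), [0.437, -0.037, 0.299])]
282 [(314, np.float32(0.134), [0.438, -0.044, 0.302]), (332, np.float32(0.134), [0.438, -0.037, 0.302])]
288 [(314, np.float32(0.129), [0.437, -0.044, 0.308]), (332, np.float32(0.13), [0.437, -0.037, 0.307])]
294 [(314, np.float32(0.126), [0.437, -0.044, 0.311]), (332, np.float32(0.126), [0.437, -0.037, 0.311])]
300 [(314, np.float32(0.124), [0.438, -0.044, 0.313]), (332, np.float32(0.123), [0.438, -0.037, 0.314])]
306 [(314, np.float32(0.117), [0.436, -0.044, 0.32]), (332, np.float32(0.117), [0.436, -0.038, 0.32])]
312 [(314, np.float32(0.114), [0.436, -0.044, 0.323]), (332, np.float32(0.115), [0.436, -0.038, 0.323])]
318 [(314, np.float32(0.112), [0.437, -0.044, 0.326]), (332, np.float32(0.111), [0.436, -0.038, 0.327])]
324 [(314, np.float32(0.108), [0.436, -0.044, 0.329]), (332, np.float32(0.109), [0.436, -0.038, 0.329])]
[ 0.44731206 -0.03978945  0.23719122] [ 2.64023090e-04 -3.13738206e+00 -1.82289701e-03] [-0.238 -0.127  0.017  1.719  0.    -0.239]
0 [324.52980884 234.8483506 ] 0.19902886066747671
0.02 [324.70615388 250.67005578] 0.18012946398183463
0.04 [324.92384128 270.20100314] 0.1612300672961926
```

The fingers really end about 43 mm above the reported TCP: the tip is near z≈0.28 while the report says 0.237. That explains the missed push. I'll confirm with a gentle touch on the lid, then push using that correction.

Run:
```python
from h import *
a=B(-.032,.112)
arm.line_to([*a,.06],velocity=.25)
hit=arm.line_to([*a,.0],velocity=.03,max_force=4); print(hit,st())
z=arm.get_state()["tcp_pos"][2]
if hit and .01<z<.045:
    arm.line_to([*a,z+.007],velocity=.1); print(st())
    print(arm.line_to([*B(.080,.112),z+.007],velocity=.1,max_force=10),st())
    arm.line_to([*B(.055,.112),z+.03],velocity=.2)
    arm.line_to([*B(-.07,.112),z+.16],velocity=.3)
shot("wrist",3); print(st())
```

```text
True (8.03, array([ 0.4857, -0.0395,  0.0297]), array([0.6, 1.1, 4. ]), 0.002)
(8.28, array([ 0.4858, -0.0395,  0.0371]), array([-0.2,  0. ,  0.9]), -0.003)
True (9.3, array([ 0.5913, -0.0382,  0.0352]), array([ 0.5, -0.6, -0.4]), -0.0)
(10.4, array([ 0.4475, -0.0399,  0.1874]), array([-0.3, -0.2,  0.5]), 0.003)
```

View pics/wrist3.png

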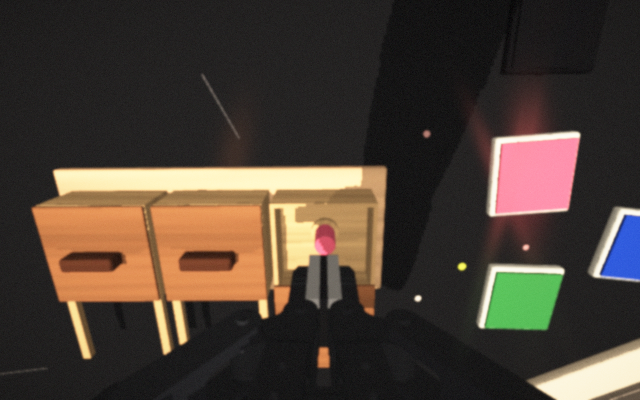

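The lid is open and the pink stamp is visible at about (325,240). The touch gives true tip z = reported z + 0.038. Next I'll locate the stamp and refine the pad position from this view.

Run:
```python
from h import *
d=dict(np.load("wrist3.npz")); W=cloud(d); im=d["image"].astype(int); v,u=np.mgrid[0:400,0:640]
pk=(im[...,2]>im[...,1]+60)&(im[...,2]>im[...,0]+25)&(im[...,0]>im[...,1]+5)
m=pk&(abs(u-325)<18)&(v>220)&(v<258)
p=W[m]; print(len(p),p.min(0).round(4),p.max(0).round(4))
t=p[p[:,2]>.054]; print("top",len(t),t.mean(0).round(4),t.min(0).round(4),t.max(0).round(4))
s=p[p[:,2]<.05]
if len(s)>10: print("side",len(s),s.min(0).round(4),s.max(0).round(4))
m=pk&(u>480)&(u<585)&(v>125)&(v<220); q=W[m]; q=q[(q[:,2]>.008)&(q[:,2]<.024)]
print("pad",cv2.minAreaRect((q[:,:2]*1000).astype(np.float32)),q[:,2].mean())
```

```text
447 [nan nan nan] [nan nan nan]
top 305 [ 0.5143 -0.0391  0.0606] [ 0.437  -0.0478  0.0542] [ 0.5268 -0.0305  0.2319]
side 109 [ 0.5055 -0.0471  0.0151] [ 0.5486 -0.0304  0.0496]
pad ((456.02783203125, 188.6183319091797), (77.15794372558594, 83.02580261230469), 4.6540985107421875) 0.01606880991816635
```

Pink stamp axis is about (0.516,-0.039) and the pad centre about (0.455,0.187). Now I'll grasp and lift.

Run:
```python
from h import *
p=[.516,-.039]
arm.line_to([*p,.085],velocity=.25); fingers.grip(.5); print(st())
print(arm.line_to([*p,-.011],velocity=.1,max_force=8),st())
fingers.grip(0.0); print(st(),arm.get_state()["gripper_force"])
arm.line_to([*p,.10],velocity=.12); arm.sleep(.2); print(st(),arm.get_state()["gripper_force"])
shot("wrist",4); shot("side",4)
a,b=cv2.imread("pics/wrist4.png")[150:400,180:460],cv2.imread("pics/side4.png")[60:240,200:420]
f=lambda i:cv2.resize(i,(400,400*i.shape[0]//i.shape[1])); a,b=f(a),f(b); h=min(len(a),len(b)); cv2.imwrite("pics/g.png",np.hstack([a[:h],b[:h]]))
```

```text
(11.53, array([ 0.5162, -0.0391,  0.0857]), array([-0.5, -0.2,  0.4]), 0.503)
False (12.64, array([ 0.5168, -0.0392, -0.0101]), array([0.1, 0.4, 0.3]), 0.501)
(12.97, array([ 0.5172, -0.0393, -0.0098]), array([-0.3,  0. ,  4.6]), 0.238) 58.68803143501282
(14.24, array([ 0.5153, -0.0388,  0.0989]), array([-0.1,  0.7, -1. ]), 0.237) 58.58981788158417
```

View pics/g.png

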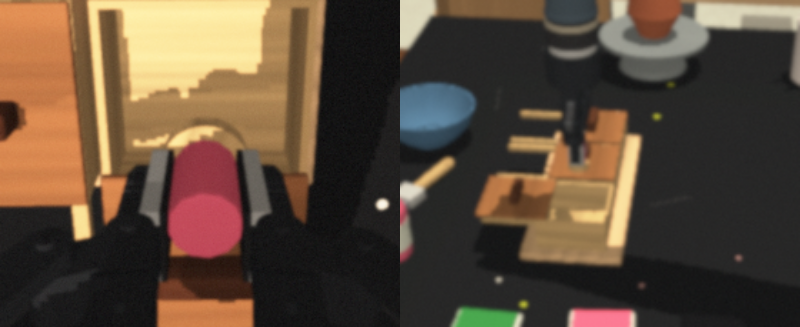

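The stamp is held between the fingers with its foot below and looks upright. I'll move over the pad and re-measure the pad and stamp from close by.

```bash
cat > m.py <<'E'
from h import *
def meas(k):
    d=shot("wrist",k); W=cloud(d); im=d["image"].astype(int); v,u=np.mgrid[0:400,0:640]
    z=W[...,2]; n=np.isfinite(z)
    white=(im.min(-1)>130)&(im.max(-1)-im.min(-1)<45)
    pk=(im[...,2]>im[...,1]+40)&(im[...,0]>im[...,1])
    t=arm.get_state()["tcp_pos"]
    near=n&(abs(W[...,0]-.455)<.06)&(abs(W[...,1]-.187)<.06)
    q=W[near&pk&(z>.008)&(z<.024)]
    r=cv2.minAreaRect((q[:,:2]*1000).astype(np.float32)); print("felt",len(q),r,q.mean(0).round(4), np.percentile(q,[1,99],axis=0).round(4).tolist())
    s=W[n&pk&(z>t[2]+.03)&(z<t[2]+.09)&(np.hypot(W[...,0]-t[0],W[...,1]-t[1])<.03)]
    print("grip",len(s),np.percentile(s,[2,50,98],axis=0).round(4).tolist() if len(s) else 0,st())
E
python3 - <<'E'
from m import *
arm.line_to([.455,.187,.10],velocity=.15); arm.sleep(.3); meas(5)
E
```

```text
felt 8291 ((456.0630187988281, 186.93658447265625), (78.1520767211914, 77.22911071777344), 4.497142791748047) [0.4533 0.1872 0.016 ] [[0.4169, 0.1488, 0.0144], [0.4932, 0.2252, 0.0175]]
grip 3502 [[0.4444, 0.1761, 0.1388], [0.449, 0.186, 0.1667], [0.4628, 0.196, 0.1687]] (16.4, array([0.4551, 0.1867, 0.1   ]), array([-0.3,  0.1, -1.1]), 0.234)
```

View pics/wrist5.png

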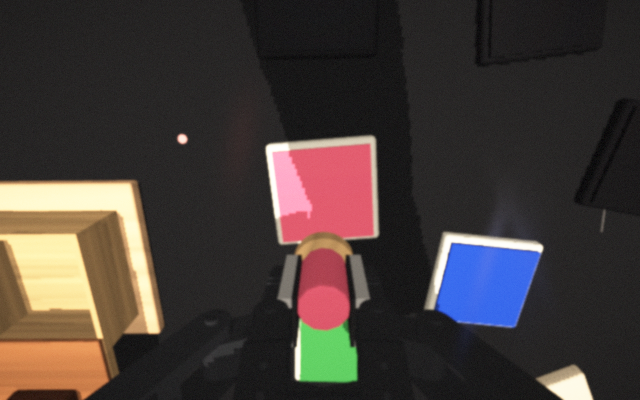

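The stamp is held upright over the pink pad, whose centre is (0.456,0.187). The grip axis is within about 1 mm of that. Setting it down under force guard.

Run:
```python
from m import *
p=[.4565,.1875]
arm.line_to([*p,.004],velocity=.12); arm.sleep(.2)
print(arm.line_to([*p,-.016],velocity=.015,max_force=3),st())
fingers.grip(.6); arm.sleep(.2); print(st())
arm.line_to([*p,.10],velocity=.12)
arm.line_to([.36,.12,.16],velocity=.25)
d=shot("wrist",6); print(st())
W=cloud(d); im=d["image"].astype(int); z=W[...,2]
pk=(im[...,2]>im[...,1]+40)&(im[...,0]>im[...,1])&np.isfinite(z)&(abs(W[...,0]-.455)<.06)&(abs(W[...,1]-.187)<.06)
s=W[pk&(z>.028)]; t=W[pk&(z>.054)]; f=W[pk&(z<.022)]
for n,q in(("grip",s),("top",t),("felt",f)): print(n,len(q),np.percentile(q,[2,50,98],axis=0).round(4).tolist())
```

```text
True (18.44, array([ 0.4563,  0.1875, -0.0098]), array([-0.3,  0. ,  3.5]), 0.237)
(19.04, array([ 0.455 ,  0.1871, -0.011 ]), array([ 0.1, -1. ,  0.2]), 0.598)
(20.84, array([0.3603, 0.1203, 0.1588]), array([-0.1, -0.6,  1.1]), 0.598)Traceback (most recent call last):
  File "<stdin>", line 12, in <module>
    return _quantile_unchecked(
        a, q, axis, out, overwrite_input, method, keepdims, weights)
    return _ureduce(a,
                    func=_quantile_ureduce_func,
    ...<5 lines>...
                    overwrite_input=overwrite_input,
                    method=method)
    r = func(a, **kwargs)
    result = _quantile(arr,
                       quantiles=q,
    ...<2 lines>...
                       out=out,
                       weights=wgt)
    slices_having_nans = np.isnan(arr[-1, ...])
                                  ~~~^^^^^^^^^
IndexError: index -1 is out of bounds for axis 0 with size 0
```

View pics/wrist6.png

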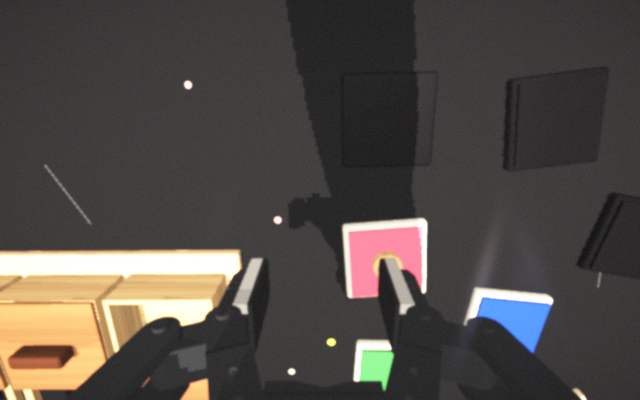

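The foot is visible near the felt's middle at about (387,262), but a finger hides the grip. I'll move the hand aside and look from the wrist and side cameras.

Run:
```python
from m import *
arm.line_to([.36,.187,.20],velocity=.2); d=shot("wrist",7)
W=cloud(d); im=d["image"].astype(int); z=W[...,2]
pk=(im[...,2]>im[...,1]+40)&(im[...,0]>im[...,1])&np.isfinite(z)&(abs(W[...,0]-.455)<.06)&(abs(W[...,1]-.187)<.06)
for n,q in(("grip",W[pk&(z>.028)]),("top",W[pk&(z>.054)]),("felt",W[pk&(z<.022)])): print(n,len(q),np.percentile(q,[2,50,98],axis=0).round(4).tolist() if len(q) else 0)
shot("side",7)
i=cv2.imread("pics/side7.png")[190:290,200:360]; j=cv2.imread("pics/wrist7.png")[150:400,200:440]
f=lambda i:cv2.resize(i,(400,400*i.shape[0]//i.shape[1])); a,b=f(j),f(i); h=min(len(a),len(b)); cv2.imwrite("pics/f.png",np.hstack([a[:h],b[:h]])); print(st())
```

```text
grip 453 [[0.4454, 0.1776, 0.0329], [0.4507, 0.1872, 0.0572], [0.4651, 0.1968, 0.0592]]
top 301 [[0.4458, 0.1776, 0.0547], [0.4549, 0.1872, 0.0578], [0.4651, 0.1968, 0.0594]]
felt 3118 [[0.4176, 0.15, 0.0144], [0.448, 0.1871, 0.016], [0.4945, 0.2243, 0.0174]]
(21.48, array([0.3595, 0.1863, 0.1987]), array([ 0.7, -0.7, -0.9]), 0.599)
```

View pics/f.png

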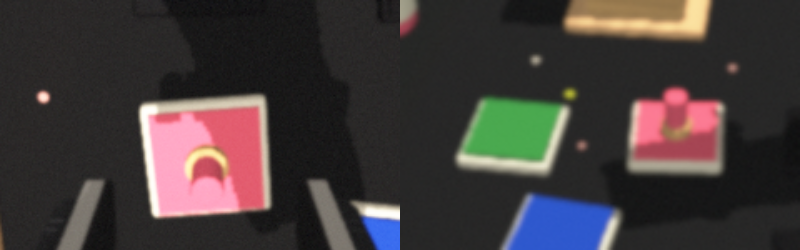

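Both views show the stamp upright in the middle of the pink pad. Its axis is (0.455,0.187), the felt centre is (0.456,0.187), and the stamp's top is at z=0.058 as expected.

```bash
python3 -c "
from cell import job_done; print(job_done())"
```

```text
the job is handed in; nothing more can be done
None
```

The pink stamp was in the first box I opened (the +y one); it now stands upright within about 1 mm of the middle of the pink pad, and I handed the job in at about 21.5 s with no verdict shown.

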